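# Pack out the tap in the test cradle

## Robot

A 6-joint arm with a two-finger parallel gripper is mounted at the origin on the work surface. World frame = base frame: x ahead of the robot, y to its left, z up, the work surface at z = 0. Lengths are in mm, angles in rad, forces in N, time in s.
With the tool pointing down it reaches from about 275 to 1000 mm from the base axis. Payload 8.4 kg.
Tool frame: the origin (TCP) lies midway between the tips of the shut fingers; the grasp point (between the pads) lies 19 mm behind it; z points along the fingers, y is the line along which they close (so a half turn about z gives the same grasp; the last joint's range is limited). The gripper opens to 85 mm and grips with 20 to 120 N. Pads are 22 mm wide; open, the fingers measure 114 mm over their backs; the gripper's body (76 mm by 85 mm) begins 54 mm behind the grasp point. The pads swing forward as they close: fully open they stand 13 mm farther back than shut.
Start: joints at [1.325, 0.353, 1.633, -0, 1.155, -0.002], TCP at [150.868, 606.52, 199.081] pointing down, gripper open.
Joint ranges: [-2.63, 2.63], [-0.92, 2.1], [0.06, 2.66], [-1.3, 4.44], [0, 2.69], [-3.02, 3.02]. Speed limits (rad/s): [2.22, 2.22, 2.79, 3.14, 3.14, 3.14].

## Interface

Orientations are given as [roll, pitch, yaw] about the fixed x, y, z axes, in that order (R = Rz(yaw) Ry(pitch) Rx(roll)).
In Python, from rig import telemetry, optics, r gives the robot as it stands.
- The arm moves only by the tool play_rows, never from a script. Its arguments are lists of equal length, an entry for each row: "dp": the shift along the tool's x, y, z in units of 40 mm (1.0 is 40 mm), a list of three; "rot": the turn, a rotation vector about the tool's x, y, z in units of 6 degrees (1.0 is 6 degrees), a list of three. In form: {"dp": [[tx, ty, tz], ...], "rot": [[ax, ay, az], ...]}. A call has 1 to 5 rows; each row is the pose to reach, as a shift and turn from the pose commanded when the call began, along the tool's axes at that moment; what a row does not reach only later rows make up. A row lasts 1/12 s, in which the tool goes at most 41.7 mm and 7.16 degrees, less where a joint would pass 70% of its speed; a pose out of reach is approached as far as the arm can. A call with a gripper value outside its range is refused whole. "fingers" is the opening, from 0 (shut) to 1 (fully open), set as the call begins (left out, the last holds). The fingers move at their own pace and stop on an object; "grip_force" is the grip in N (left out, the last holds). Time passes only in rows, so rows that repeat a pose let the fingers close. It gives the time, the measured TCP pose, the force, the opening and the grip force at its end, in the units of the state.
- telemetry.sense(): the state, without advancing time (a new reading comes with each control period).
- optics.grab_frame(name): name is "scene" or "side" or "wrist"; returns a dict with "color" (384x512x3 uint8, red, green, blue), "mtx" (3x3 intrinsics, pixels), "D" ([k1, k2, p1, p2, k3] as OpenCV has them; the pictures are not rectified), "R" (3x3) and "t" (3): a world point X has camera coordinates R X + t; the wrist camera has in their place "mount" (4x4, takes a point from camera to tool coordinates, whose origin is the TCP and whose axes are the flange's). Camera axes: x right, y down, z forward; pixel columns grow to the right and rows downward; lengths in mm; the calibration is good to about 2 mm. A picture is of the moment at which its call begins: read the wrist's pose just before it. There is no depth.
- r.sign_off(): hands the job in; it is judged then, once.
The state is a dict: "clock": time; "qpos": joint angles; "qvel": joint speeds; "joint_efforts": joint torques, N m; "eef_pos": TCP position; "tcp_rot": TCP orientation; "contact_force": force on the tool from outside, world axes, zero at the start; "wrist_torque": the same for the moment, N m; "opening": opening from 0.0 (shut) to 1.0 (fully open); "grasp_force": force on a finger pad.
Only numpy, scipy, OpenCV 4.12 (cv2) and the standard library are available. Lean on these libraries where they do the work, as an engineer would, in place of code of your own. Each camera call takes 0.05 s, during which the arm holds its last target. There are 200 camera calls.

## Task

One of the three brass taps is bolted in the black-jawed test cradle, leaving a gap between its front end and the bare stop jaw. Choose the two aluminium packers that together fill that gap snugly (only about 4 mm of play left over) and stand them in it side by side, upright, square to the jaws, centred between its open ends and fully down on the bench, without forcing them. Leave the other two packers where they are and do not disturb the other things on the bench.

Things in the scene. Friction and masses are not known exactly. Their poses are not given: they have to be found in the camera images.
- cradle: fixed test cradle: two black jaws, each 46 mm long (x), 22 thick (y), 36 high, inner faces at y = -80 mm (bare stop jaw) and +80 mm (tap jaw); the floor between is the bench top (height 0), the x ends are open. Origin: on the bench, midway between the jaws; y along the span towards the tap jaw, z up
- stop_face (a point): centre of the bare stop jaw's inner face, 18 mm above the bench, at cradle y = -80 mm; axes as the cradle. The gap to fill runs from here along y to the front flange of the tap that is in the cradle (its back end is bolted against the tap jaw)
- tap_short_face (a point): centre of the flat front face, 20 mm above the bench, of the 88 mm long fixed brass tap; flanges 46 mm wide, 40 high; lever on top to 66 mm. One tap of three is in the cradle, two stand spare, all pointing alike: y points back along the tap, as cradle y. If in the cradle, this point is at cradle x = 0, y = -8 mm and the gap is 72 mm
- tap_middle_face (a point): centre of the flat front face, 20 mm above the bench, of the 96 mm long fixed brass tap; flanges 46 mm wide, 40 high; lever on top to 66 mm. One tap of three is in the cradle, two stand spare, all pointing alike: y points back along the tap, as cradle y. If in the cradle, this point is at cradle x = 0, y = -16 mm and the gap is 64 mm
- tap_long_face (a point): centre of the flat front face, 20 mm above the bench, of the 104 mm long fixed brass tap; flanges 46 mm wide, 40 high; lever on top to 66 mm. One tap of three is in the cradle, two stand spare, all pointing alike: y points back along the tap, as cradle y. If in the cradle, this point is at cradle x = 0, y = -24 mm and the gap is 56 mm
- packer_a_center (a point): the thinnest of four loose plain aluminium packers, a solid block 14 mm thick (its y), 64 mm long (its x) and 60 mm high (z), about 145 g, standing upright on the bench on its 64 x 14 mm face (two dark bores through it are only marks). The point is its centre, 30 mm above its underside
- packer_b_center (a point): the second thinnest of four loose plain aluminium packers, a solid block 22 mm thick (its y), 64 mm long (its x) and 60 mm high (z), about 228 g, standing upright on the bench on its 64 x 22 mm face (two dark bores through it are only marks). The point is its centre, 30 mm above its underside
- packer_c_center (a point): the second thickest of four loose plain aluminium packers, a solid block 30 mm thick (its y), 64 mm long (its x) and 60 mm high (z), about 311 g, standing upright on the bench on its 64 x 30 mm face (two dark bores through it are only marks). The point is its centre, 30 mm above its underside
- packer_d_center (a point): the thickest of four loose plain aluminium packers, a solid block 46 mm thick (its y), 64 mm long (its x) and 60 mm high (z), about 477 g, standing upright on the bench on its 64 x 46 mm face (two dark bores through it are only marks). The point is its centre, 30 mm above its underside
Things that resemble listed ones, but are neither listed nor needed, are in the scene too. What is shaped like the part that bears packer_d_center but pink is not meant. Leave any orange look-alike of the part that bears packer_b_center alone.

How it is judged (in metres and radians):
At the end, for the whole second after the job is handed in: The two packers that add up to 4 mm less than the gap (gap 72: 22+46, gap 64: 14+46, gap 56: 22+30) stand in it at rest: within 15 mm of centre along x, down within 4 mm, upright within 0.08 rad, square within 0.12 rad. The other two are within 30 mm of their starts (((y of tap_short_face in the frame of cradle between -0.011 and -0.005 m and x of tap_short_face in the frame of cradle between -0.01 and 0.01 m and x of packer_b_center in the frame of cradle between -0.015 and 0.015 m and y of packer_b_center in the frame of cradle between -0.071 and -0.017 m and z of each of packer_b_center, packer_d_center in the frame of cradle below 0.034 m and angle between each of packer_b_center, packer_d_center's own z axis and vertical below 0.08 rad and angle between the y axis of each of packer_b_center, packer_d_center and the y axis of cradle, either way round below 0.12 rad and linear speed of each of packer_b, packer_d below 0.01 m/s and x of packer_d_center in the frame of cradle between -0.015 and 0.015 m and y of packer_d_center in the frame of cradle between -0.059 and -0.029 m and distance of each of packer_a_center, packer_c_center from where it was at the start of the episode below 0.03 m) or (y of tap_middle_face in the frame of cradle between -0.019 and -0.013 m and x of tap_middle_face in the frame of cradle between -0.01 and 0.01 m and x of packer_a_center in the frame of cradle between -0.015 and 0.015 m and y of packer_a_center in the frame of cradle between -0.075 and -0.021 m and z of each of packer_a_center, packer_d_center in the frame of cradle below 0.034 m and angle between each of packer_a_center, packer_d_center's own z axis and vertical below 0.08 rad and angle between the y axis of each of packer_a_center, packer_d_center and the y axis of cradle, either way round below 0.12 rad and linear speed of each of packer_a, packer_d below 0.01 m/s and x of packer_d_center in the frame of cradle between -0.015 and 0.015 m and y of packer_d_center in the frame of cradle between -0.059 and -0.037 m and distance of each of packer_b_center, packer_c_center from where it was at the start of the episode below 0.03 m) or (y of tap_long_face in the frame of cradle between -0.027 and -0.021 m and x of tap_long_face in the frame of cradle between -0.01 and 0.01 m and x of packer_b_center in the frame of cradle between -0.015 and 0.015 m and y of packer_b_center in the frame of cradle between -0.071 and -0.033 m and z of each of packer_b_center, packer_c_center in the frame of cradle below 0.034 m and angle between each of packer_b_center, packer_c_center's own z axis and vertical below 0.08 rad and angle between the y axis of each of packer_b_center, packer_c_center and the y axis of cradle, either way round below 0.12 rad and linear speed of each of packer_b, packer_c below 0.01 m/s and x of packer_c_center in the frame of cradle between -0.015 and 0.015 m and y of packer_c_center in the frame of cradle between -0.067 and -0.037 m and distance of each of packer_a_center, packer_d_center from where it was at the start of the episode below 0.03 m))); the robot touches nothing.
It fails at once if a packer is forced against the cradle or a tap with more than 50 N (contact force between any of packer_a, packer_b, packer_c, packer_d and cradle above 50 N or contact force between any of packer_a, packer_b, packer_c, packer_d and tap_short above 50 N or contact force between any of packer_a, packer_b, packer_c, packer_d and tap_middle above 50 N or contact force between any of packer_a, packer_b, packer_c, packer_d and tap_long above 50 N).
It fails at once if another thing on the bench is pushed more than 30 mm (distance of any of wrench, screwdriver, grease, pipe_tail, collar, bonnet, handwheel_blank from where it was at the start of the episode above 0.03 m).
It also fails if it takes over 64 s, if anything falls off the work surface, if the arm or the gripper's body presses on something with over 40 N, if the wrist force passes 120 N, or if a joint passes its speed limit or range.

## Working session

There is one attempt and no reset: what is moved stays moved. The work goes in short steps, Python scripts to look and compute and a tool call to move; the robot and the scene stay as the last step left them, time stands still between calls to the robot, and variables do not carry over. Pictures are saved under pics/ and viewed, at most 10 in all, crops included, and the job is handed in when it is done.

Besides the shell and the picture viewer there is one more tool, called after ">>>" as name(argument=value, ...) on one line, values as JSON. play_rows: Moves the arm, as the interface text tells. Its arguments: {"type":"object","properties":{"dp":{"type":"array"},"rot":{"type":"array"},"fingers":{"type":"number"},"grip_force":{"type":"number"}},"required":["dp","rot"]}

```bash
mkdir -p pics; ls; python3 - <<'E'
from rig import telemetry, optics, r
import cv2,pickle
s=telemetry.sense();print(s)
d={n:optics.grab_frame(n) for n in ("scene","side","wrist")}
d['s']=s
pickle.dump(d,open('f0.pkl','wb'))
for n in ("scene","side","wrist"):
    cv2.imwrite(f'pics/{n}0.png',cv2.resize(d[n]['color'][:,:,::-1],(800,600),interpolation=cv2.INTER_CUBIC))
    print(n,d[n]['mtx'],d[n]['D'],d[n].get('R'),d[n].get('t'),d[n].get('mount'))
E
```

```text
pics
{'clock': 0.0, 'qpos': array([ 1.32461499e+00,  3.53674377e-01,  1.63413122e+00, -1.39743631e-05,
        1.15519756e+00, -2.41357886e-03]), 'qvel': array([ 6.32681589e-04,  6.83065934e-05,  6.66698143e-04, -1.60674387e-03,
        1.01611719e-03,  4.39033140e-04]), 'joint_efforts': array([-6.19599123e-04, -6.05277872e+01, -3.42035437e+01,  1.75778939e-05,
        9.92881571e-03,  1.71470475e-05]), 'eef_pos': array([150.73642202, 606.01395621, 198.34657782]), 'tcp_rot': array([-3.14018212e+00,  9.37241827e-06,  2.89783055e+00]), 'contact_force': array([-0.19291792, -0.0256711 , -1.26708767]), 'wrist_torque': array([ 0.03534501, -0.01465423, -0.02399575]), 'grasp_force': 0.0, 'opening': 0.9982926937499076}
scene [[361.64156146   0.         255.93253357]
 [  0.         361.64156146 193.68421253]
 [  0.           0.           1.        ]] [-0.08667898  0.          0.          0.          0.        ] [[ 0.82390112  0.56654984 -0.01442984]
 [ 0.40606104 -0.60789031 -0.68233702]
 [-0.39534969  0.55631883 -0.73089532]] [-422.29529929 -168.01644698 1190.94449801] None
side [[455.69805785   0.         259.61257835]
 [  0.         455.69805785 196.28975552]
 [  0.           0.           1.        ]] [-0.13308962  0.          0.          0.          0.        ] [[ 0.8640559  -0.50306599 -0.01822113]
 [-0.37993252 -0.62796361 -0.67920025]
 [ 0.33024034  0.59378979 -0.73372679]] [-458.16888285  246.35088432 1293.44773499] None
wrist [[284.34719996   0.         254.88663812]
 [  0.         284.34719996 186.01763374]
 [  0.           0.           1.        ]] [-0.06841159  0.          0.          0.          0.        ] None None [[-2.84283230e-04 -9.65274871e-01 -2.61236181e-01  6.61185308e+01]
 [ 9.99998274e-01 -7.54009213e-04  1.69786362e-03 -2.48964312e-01]
 [-1.83587957e-03 -2.61235248e-01  9.65273420e-01 -1.75515738e+02]
 [ 0.00000000e+00  0.00000000e+00  0.00000000e+00  1.00000000e+00]]
```

View pics/scene0.png

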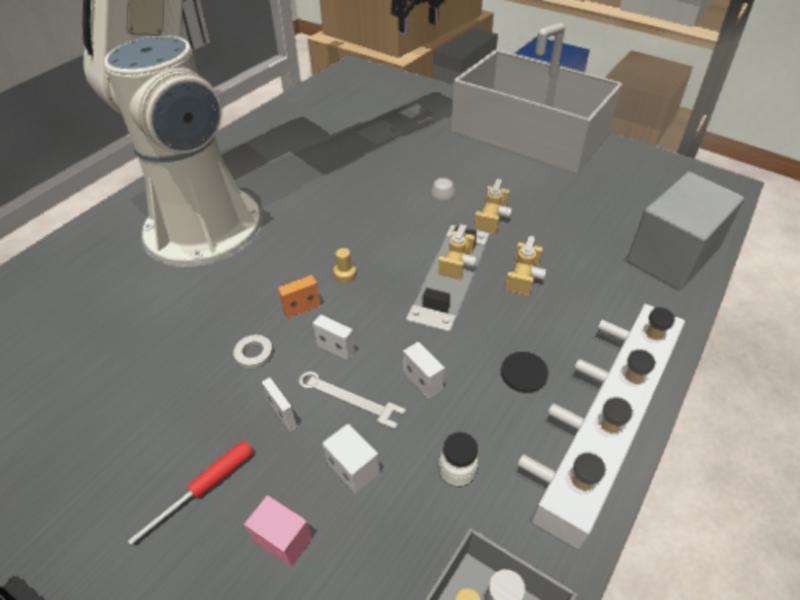

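View pics/side0.png

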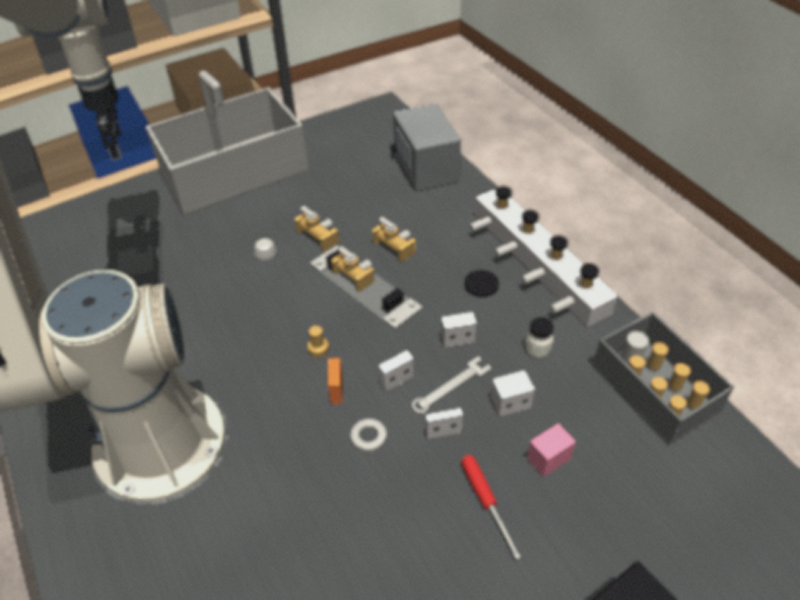

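The scene view shows the cradle running from tap jaw (465,235) to stop jaw (436,298), with a tap in it and spares at (492,207) and (525,268). The white packer candidates are (279,404) thin, (333,337), (423,369) and (350,457) thick. The look-alikes to leave are orange (299,297) and pink (278,530). I'll locate all of these coarsely.

```bash
cat >h.py <<'E'
import numpy as np,cv2
from scipy.spatial.transform import Rotation as Ro
def cam(f,s=None):
    if f.get('R') is not None: return np.array(f['R']),np.array(f['t'])
    T=np.eye(4);T[:3,:3]=Ro.from_euler('xyz',s['tcp_rot']).as_matrix();T[:3,3]=s['eef_pos']
    W=np.linalg.inv(T@np.array(f['mount']));return W[:3,:3],W[:3,3]
def ray(f,px,z,s=None):
    R,t=cam(f,s);n=cv2.undistortPoints(np.array(px,float).reshape(-1,1,2),f['mtx'],f['D'])[:,0]
    d=np.c_[n,np.ones(len(n))]@R;c=-R.T@t
    z=np.broadcast_to(z,len(n));return c+d*((z-c[2])/d[:,2])[:,None]
def proj(f,X,s=None):
    R,t=cam(f,s);return cv2.projectPoints(np.array(X,float).reshape(-1,1,3),cv2.Rodrigues(R)[0],t,f['mtx'],f['D'])[0][:,0]
E
python3 - <<'E'
import pickle;from h import *
d=pickle.load(open('f0.pkl','rb'))
S={'stop jaw':(437,294,36),'plate near':(432,320,0),'tapjaw':(466,232,36),'a':(278,388,60),'b?':(333,325,60),'c?':(424,353,60),'d':(350,440,60),'lever':(460,238,60),'spare1':(493,195,60),'spare2':(529,250,60)}
Q={'stop jaw':(392,297,36),'tapjaw':(335,260,36),'a':(444,414,60),'b?':(396,360,60),'c?':(459,318,60),'d':(513,382,60),'lever':(350,257,60),'spare1':(312,217,60),'spare2':(390,228,60)}
for n,D in(('scene',S),('side',Q)):
    for k,v in D.items(): print(n,k,ray(d[n],[np.array(v[:2])/1.5625],v[2])[0].round())
im=[]
for n,(x,y,w,h) in(('scene',(160,110,200,200)),('side',(185,110,200,200))):
    cv2.imwrite(f'pics/{n}c.png',cv2.resize(d[n]['color'][y:y+h,x:x+w,::-1],(600,600),interpolation=cv2.INTER_CUBIC))
E
```

```text
scene stop jaw [543.  71.  36.]
scene plate near [552.  42.   0.]
scene tapjaw [501. 245.  36.]
scene a [ 462. -243.   60.]
scene b? [ 452. -101.   60.]
scene c? [605. -67.  60.]
scene d [ 603. -250.   60.]
scene lever [514. 198.  60.]
scene spare1 [502. 352.  60.]
scene spare2 [636. 239.  60.]
side stop jaw [534.  62.  36.]
side tapjaw [482. 225.  36.]
side a [ 462. -254.   60.]
side b? [ 450. -104.   60.]
side c? [609. -77.  60.]
side d [ 608. -259.   60.]
side lever [505. 192.  60.]
side spare1 [491. 357.  60.]
side spare2 [625. 230.  60.]
```

View pics/scenec.png

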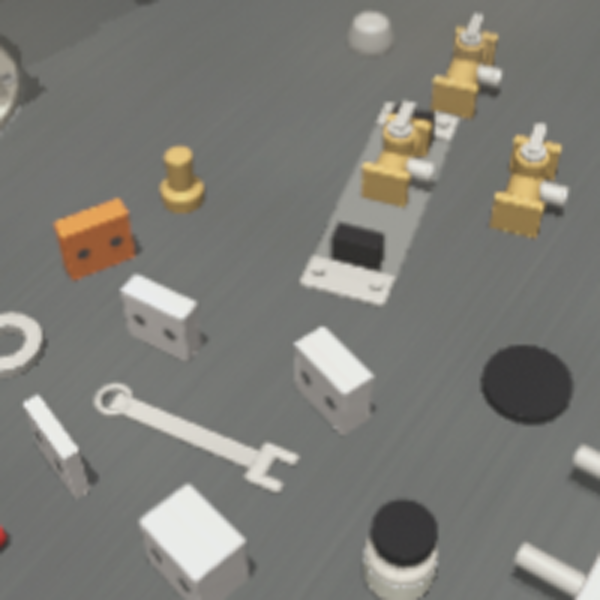

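The crop shows the four white packers: thin at (55,445), about 30 mm at (330,380), about 22 mm at (160,315) and thick at (195,545). The tap's front flange is at (385,180). Next I'll take a wrist view from above the gap.

```bash
cat >plan.py <<'E'
import sys;from h import *
def plan(p0,yaw0,p1,yaw1,n):
    "n calls of 5 rows; prints final-row dp, rot z per call, tool frame at call start"
    p0,p1=np.array(p0,float),np.array(p1,float)
    for i in range(n):
        y=yaw0+(yaw1-yaw0)*i/n
        d=Ro.from_euler('xyz',[np.pi,0,y]).inv().apply((p1-p0)/n)/40
        print('dp',d.round(3),'rotz',round(-np.degrees(yaw1-yaw0)/n/6,3))
E
python3 -c "
from plan import *
plan([150.9,606.5,199.1],2.898,[550,32,199],1.83,4)"
```

```text
dp [-3.287e+00 -2.883e+00  1.000e-03] rotz 2.55
dp [-3.931e+00 -1.914e+00  1.000e-03] rotz 2.55
dp [-4.297e+00 -8.090e-01  1.000e-03] rotz 2.55
dp [-4.358e+00  3.540e-01  1.000e-03] rotz 2.55
```

>>> play_rows(dp=[[-0.66,-0.58,0],[-1.31,-1.15,0],[-1.97,-1.73,0],[-2.63,-2.31,0],[-3.29,-2.88,0]], rot=[[0,0,0.51],[0,0,1.02],[0,0,1.53],[0,0,2.04],[0,0,2.55]])

```text
clock: 0.57
eef_pos: [251.2, 461.3, 198.8]
tcp_rot: [-3.141, 0.0, 2.629]
contact_force: [0.9, 1.0, 0.1]
opening: 0.999
grasp_force: 0.0
```

>>> play_rows(dp=[[-0.79,-0.38,0],[-1.57,-0.77,0],[-2.36,-1.15,0],[-3.14,-1.53,0],[-3.93,-1.91,0]], rot=[[0,0,0.51],[0,0,1.02],[0,0,1.53],[0,0,2.04],[0,0,2.55]])

```text
clock: 0.98
eef_pos: [351.1, 317.9, 199.1]
tcp_rot: [3.142, 0.0, 2.361]
contact_force: [0.7, 0.3, 0.4]
opening: 0.999
grasp_force: 0.0
```

>>> play_rows(dp=[[-0.86,-0.16,0],[-1.72,-0.32,0],[-2.58,-0.49,0],[-3.44,-0.65,0],[-4.3,-0.81,0]], rot=[[0,0,0.51],[0,0,1.02],[0,0,1.53],[0,0,2.04],[0,0,2.55]])

```text
clock: 1.4
eef_pos: [450.9, 174.0, 199.1]
tcp_rot: [3.142, -0.0, 2.094]
contact_force: [0.3, -0.2, 0.2]
opening: 0.999
grasp_force: 0.0
```

>>> play_rows(dp=[[-0.87,0.07,0],[-1.74,0.14,0],[-2.62,0.21,0],[-3.49,0.28,0],[-4.36,0.35,0]], rot=[[0,0,0.51],[0,0,1.02],[0,0,1.53],[0,0,2.04],[0,0,2.55]])

```text
clock: 1.82
eef_pos: [550.6, 30.1, 199.0]
tcp_rot: [-3.141, -0.0, 1.827]
contact_force: [0.7, 0.2, 0.7]
opening: 0.997
grasp_force: 0.0
```

>>> play_rows(dp=[[0,0,0],[0,0,0],[0,0,0]], rot=[[0,0,0],[0,0,0],[0,0,0]])

```text
clock: 2.07
eef_pos: [549.4, 31.9, 198.7]
tcp_rot: [-3.141, -0.001, 1.829]
contact_force: [0.2, 0.4, 0.6]
opening: 1.0
grasp_force: 0.0
```

```bash
python3 - <<'E'
from rig import telemetry, optics, r
import cv2,pickle
s=telemetry.sense();print(s['clock'],s['eef_pos'],s['tcp_rot'],s['qpos'])
f=optics.grab_frame('wrist');pickle.dump((s,f),open('w1.pkl','wb'))
cv2.imwrite('pics/w1.png',cv2.resize(f['color'][:,:,::-1],(800,600),interpolation=cv2.INTER_CUBIC))
E
```

```text
2.0667 [549.4143842   31.91333895 198.66118109] [-3.14052189e+00 -5.75322592e-04  1.82933431e+00] [ 5.50588824e-02  2.38507684e-01  1.79371511e+00  3.87387790e-04
  1.11053483e+00 -2.03651683e-01]
```

View pics/w1.png

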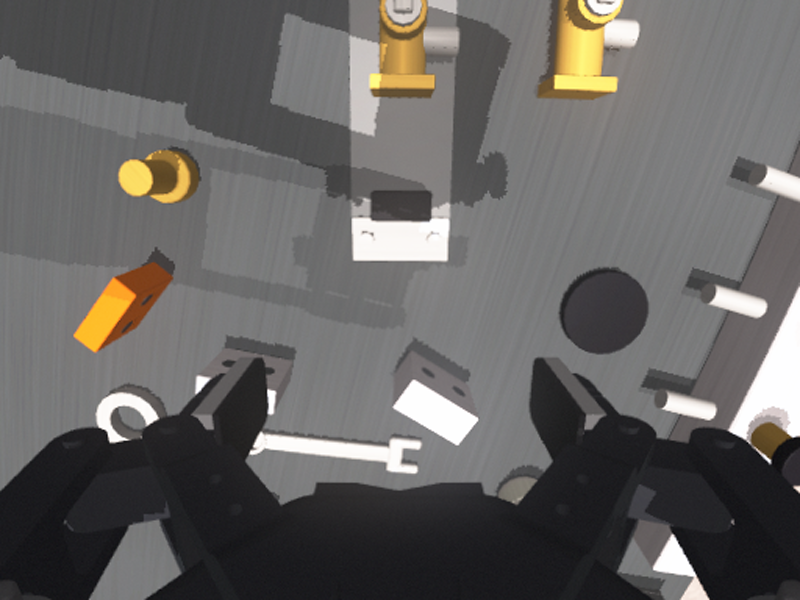

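The wrist view shows the stop jaw's inner top edge at (373..431,191) and the tap's flange front, with its top at y≈76 and its bottom at y≈96. The ~30 mm packer's top face is at (394,408),(424,380),(478,408),(460,444), and the ~22 mm packer is partly behind the left finger.

```bash
python3 - <<'E'
import pickle;from h import *
s,f=pickle.load(open('w1.pkl','rb'))
P=[('stopL',373,191,36),('stopR',431,191,36),('stopoutL',371,219,36),('stopoutR',431,219,36),('flT_L',370,76,40),('flT_R',434,76,40),('flB_L',373,96,0),('flB_R',434,96,0),('flBz',373,96,5),
('plateL',353,261,0),('plateR',448,261,0),('c1',394,408,60),('c2',413,380,60),('c3',478,408,60),('c4',460,444,60)]
W={}
for k,x,y,z in P:
    W[k]=ray(f,[np.array((x,y))/1.5625],z,s)[0];print(k,W[k].round(1))
x=W['stopR']-W['stopL'];print(np.linalg.norm(x),np.degrees(np.arctan2(x[1],x[0])))
c=(W['stopL']+W['stopR'])/2
for yaw in (0.258,):
    for k in W:
        d=W[k]-c;print(k,(d@[np.cos(yaw),np.sin(yaw),0]).round(1),(d@[-np.sin(yaw),np.cos(yaw),0]).round(1))
v=[W['c%d'%i] for i in(1,2,3,4)];print([np.linalg.norm(v[i]-v[(i+1)%4]).round(1) for i in range(4)])
c=f['color'][40:280,150:360,::-1];cv2.imwrite('pics/w1c.png',cv2.resize(f['color'][40:175,215:315,::-1],(592,800)[::1],interpolation=cv2.INTER_CUBIC)[:600])
E
```

```text
stopL [517.8  77.3  36. ]
stopR [559.6  88.3  36. ]
stopoutL [521.4  56.7  36. ]
stopoutR [565.3  68.3  36. ]
flT_L [496.5 154.   40. ]
flT_R [539.8 165.5  40. ]
flB_L [498.1 147.2   0. ]
flB_R [544.7 159.5   0. ]
flBz [498.6 146.5   5. ]
plateL [513.8  13.8   0. ]
plateR [592.6  34.7   0. ]
c1 [575.3 -80.1  60. ]
c2 [583.4 -52.6  60. ]
c3 [639.9 -63.2  60. ]
c4 [635.8 -98.5  60. ]
43.2731486385944 14.813863285221103
stopL -21.6 -0.0
stopR 21.6 0.0
stopoutL -23.4 -20.8
stopoutR 22.0 -20.8
flT_L -22.6 79.6
flT_R 22.2 79.7
flB_L -22.8 72.6
flB_R 25.4 72.6
flBz -22.5 71.8
plateL -41.6 -60.3
plateR 39.9 -60.3
c1 -6.1 -166.8
c2 8.7 -142.4
c3 60.6 -167.0
c4 47.6 -200.0
[np.float64(28.6), np.float64(57.4), np.float64(35.5), np.float64(63.2)]
```

```bash
python3 - <<'E'
import pickle;from h import *
s,f=pickle.load(open('w1.pkl','rb'));im=f['color'].astype(int)
for y in list(range(44,66))+list(range(118,145)): print(y,im[y,243:270].mean(0).round().astype(int),end=' ')
print()
y=130;print('jaw',[(x,im[y,x].sum()//3) for x in list(range(232,244))+list(range(270,282))])
y=51;print('fl',[(x,tuple(im[y,x])) for x in list(range(232,244))+list(range(272,282))])
y=58;print('fl',[(x,tuple(im[y,x])) for x in list(range(232,244))+list(range(272,282))])
E
```

```text
44 [187 144  74] 45 [187 144  74] 46 [187 144  74] 47 [193 148  75] 48 [228 180  88] 49 [228 179  88] 50 [229 181  89] 51 [231 183  90] 52 [231 183  90] 53 [230 181  89] 54 [229 180  88] 55 [220 170  84] 56 [161 124  66] 57 [98 79 50] 58 [99 80 51] 59 [100  80  51] 60 [99 80 51] 61 [99 79 51] 62 [116 107  96] 63 [131 127 124] 64 [133 129 127] 65 [133 129 127] 118 [102  99  98] 119 [101  99  98] 120 [102  99  98] 121 [94 91 90] 122 [62 59 58] 123 [61 58 57] 124 [63 60 60] 125 [64 61 61] 126 [64 61 60] 127 [64 61 61] 128 [66 62 62] 129 [65 62 61] 130 [66 62 62] 131 [67 63 62] 132 [67 63 62] 133 [68 64 64] 134 [69 66 66] 135 [70 67 67] 136 [72 68 68] 137 [74 69 69] 138 [74 70 70] 139 [76 72 72] 140 [77 73 73] 141 [148 141 138] 142 [236 230 226] 143 [251 249 246] 144 [251 248 245] 
jaw [(232, np.int64(175)), (233, np.int64(176)), (234, np.int64(175)), (235, np.int64(176)), (236, np.int64(156)), (237, np.int64(105)), (238, np.int64(66)), (239, np.int64(64)), (240, np.int64(63)), (241, np.int64(64)), (242, np.int64(62)), (243, np.int64(62)), (270, np.int64(65)), (271, np.int64(63)), (272, 
[... 1858 characters left out ...]
96), np.int64(57))), (241, (np.int64(124), np.int64(97), np.int64(57))), (242, (np.int64(114), np.int64(90), np.int64(55))), (243, (np.int64(99), np.int64(80), np.int64(51))), (272, (np.int64(99), np.int64(79), np.int64(51))), (273, (np.int64(100), np.int64(80), np.int64(51))), (274, (np.int64(99), np.int64(79), np.int64(49))), (275, (np.int64(98), np.int64(78), np.int64(49))), (276, (np.int64(98), np.int64(78), np.int64(49))), (277, (np.int64(116), np.int64(105), np.int64(89))), (278, (np.int64(131), np.int64(126), np.int64(124))), (279, (np.int64(132), np.int64(128), np.int64(126))), (280, (np.int64(133), np.int64(129), np.int64(127))), (281, (np.int64(132), np.int64(128), np.int64(126)))]
```

```bash
python3 - <<'E'
import pickle;from h import *
s,f=pickle.load(open('w1.pkl','rb'));im=f['color'].astype(float).sum(2)
def edge(cols,r0,r1):
    out=[]
    for x in cols:
        g=np.abs(np.diff(im[r0:r1,x])); out.append((x,r0+.5+(g*np.arange(len(g))).sum()/g.sum()))
    return np.array(out)
def show(n,cols,r0,r1,z):
    e=edge(cols,r0,r1);p=np.polyfit(e[:,0],e[:,1],1);xx=np.array([cols[0],cols[-1]]);
    w=ray(f,np.c_[xx,np.polyval(p,xx)],z,s);d=w[1]-w[0];print(n,p.round(3),w.mean(0).round(1),'yaw',np.arctan2(d[1],d[0]).round(4));return w.mean(0)
a=show('stop in',list(range(241,273)),118,125,36)
o=show('stop out',list(range(241,273)),138,145,36)
b=show('fl top',list(range(246,273)),53,59,40)
c=show('fl bot',list(range(246,273)),60,64,0)
e=show('plate end',list(range(230,285)),162,172,2)
for yaw in(.25,.258,.265):
    n=np.array([-np.sin(yaw),np.cos(yaw),0]);print([((q-a)@n).round(1) for q in(o,b,c,e)])
print(ray(f,[(237,130),(275.8,130)],36,s), ray(f,[(235.8,52),(277.8,52)],40,s))
E
```

```text
stop in [-2.00000e-03  1.21938e+02] [537.6  83.5  36. ] yaw 0.2606
stop out [9.000e-03 1.389e+02] [543.5  61.3  36. ] yaw 0.2497
fl top [1.2000e-02 5.2697e+01] [522.  152.9  40. ] yaw 0.2472
fl bot [9.0000e-03 5.9553e+01] [522.5 153.    0. ] yaw 0.2502
plate end [7.00000e-03 1.64634e+02] [553.8  25.7   2. ] yaw 0.2514
[np.float64(-23.0), np.float64(71.1), np.float64(71.0), np.float64(-60.1)]
[np.float64(-23.0), np.float64(71.1), np.float64(71.0), np.float64(-60.1)]
[np.float64(-23.0), np.float64(71.1), np.float64(71.0), np.float64(-60.1)]
[[517.9850899   68.0845674   36.        ]
 [561.98760186  79.71770254  36.        ]] [[496.31485182 150.39074445  40.        ]
 [540.8129022  162.15758947  40.        ]]
```

The gap measures about 71–72 mm, so the short tap is in the cradle and packers b (22 mm) and d (46 mm) are needed. b should be the white block near (450,-102); the one near (607,-72) measures about 30 mm, so it is c. d is near (606,-255). Next is a close look at d.

```bash
python3 -c "
from plan import *
plan([550,32,199],1.829,[622,-319,199],1.829,2)"
```

```text
dp [-4.472 -0.25  -0.   ] rotz -0.0
dp [-4.472 -0.25  -0.   ] rotz -0.0
```

>>> play_rows(dp=[[-0.9,-0.05,0],[-1.8,-0.1,0],[-2.7,-0.15,0],[-3.6,-0.2,0],[-4.5,-0.25,0]], rot=[[0,0,0],[0,0,0],[0,0,0],[0,0,0],[0,0,0]])

```text
clock: 2.53
eef_pos: [586.3, -144.7, 199.3]
tcp_rot: [3.141, -0.0, 1.832]
contact_force: [1.5, -0.2, 0.3]
opening: 1.006
grasp_force: 0.0
```

>>> play_rows(dp=[[-1.0,-0.05,0],[-2.0,-0.1,0],[-3.0,-0.15,0],[-3.8,-0.2,0],[-4.5,-0.25,0]], rot=[[0,0,0],[0,0,0],[0,0,0],[0,0,0],[0,0,0]])

```text
clock: 2.95
eef_pos: [623.2, -322.1, 199.1]
tcp_rot: [3.142, 0.0, 1.831]
contact_force: [-0.4, 0.0, -0.1]
opening: 0.998
grasp_force: 0.0
```

>>> play_rows(dp=[[0,0,0],[0,0,0],[0,0,0]], rot=[[0,0,0],[0,0,0],[0,0,0]])

```text
clock: 3.2
eef_pos: [622.6, -319.5, 198.8]
tcp_rot: [-3.141, -0.001, 1.831]
contact_force: [0.7, -0.0, 0.5]
opening: 1.001
grasp_force: 0.0
```

```bash
cat > look.py <<'E'
import pickle,sys;from h import *
from rig import telemetry, optics
def grab(n):
    s=telemetry.sense();f=optics.grab_frame('wrist');pickle.dump((s,f),open(n+'.pkl','wb'));print(s['clock'],s['eef_pos'].round(1),s['tcp_rot'].round(4))
    cv2.imwrite(f'pics/{n}.png',cv2.resize(f['color'][:,:,::-1],(800,600),interpolation=cv2.INTER_CUBIC));return s,f
def tops(s,f,z=60,thr=200):
    "bright white blobs -> min-area rectangles on plane z, in world"
    m=(f['color'].min(2)>thr).astype(np.uint8)
    for c in cv2.findContours(m,cv2.RETR_EXTERNAL,cv2.CHAIN_APPROX_NONE)[0]:
        if cv2.contourArea(c)<250: continue
        w=ray(f,c[:,0],z,s)[:,:2].astype(np.float32);(x,y),(a,b),t=cv2.minAreaRect(w)
        if a<b:a,b,t=b,a,t+90
        print('px',(c[:,0].mean(0)*1.5625).round(),'ctr',round(x,1),round(y,1),'size',round(a,1),round(b,1),'long axis deg',round((t+90)%180-90,1))
E
python3 -c "
from look import *
s,f=grab('w2');tops(s,f)"
```

```text
3.2 [ 622.6 -319.5  198.8] [-3.1411e+00 -1.1000e-03  1.8308e+00]
px [669. 575.] ctr 946.5 -549.1 size 107.5 55.5 long axis deg -41.8
px [788. 428.] ctr 979.1 -380.7 size 130.0 40.9 long axis deg -58.4
px [340. 355.] ctr 594.6 -394.3 size 62.0 43.3 long axis deg 2.7
px [719. 333.] ctr 879.1 -306.4 size 40.7 39.3 long axis deg -64.3
px [409. 164.] ctr 610.1 -250.6 size 62.1 26.6 long axis deg -13.6
px [198. 111.] ctr 464.0 -250.5 size 63.3 13.7 long axis deg -18.5
px [734.  89.] ctr 815.7 -138.8 size 47.6 13.9 long axis deg -0.1
px [787. 133.] ctr 858.6 -154.9 size 91.1 34.6 long axis deg -64.9
px [365.  35.] ctr 554.1 -174.5 size 94.1 28.2 long axis deg 3.1
px [87. 19.] ctr 377.7 -210.5 size 53.3 27.0 long axis deg 10.6
```

View pics/w2.png

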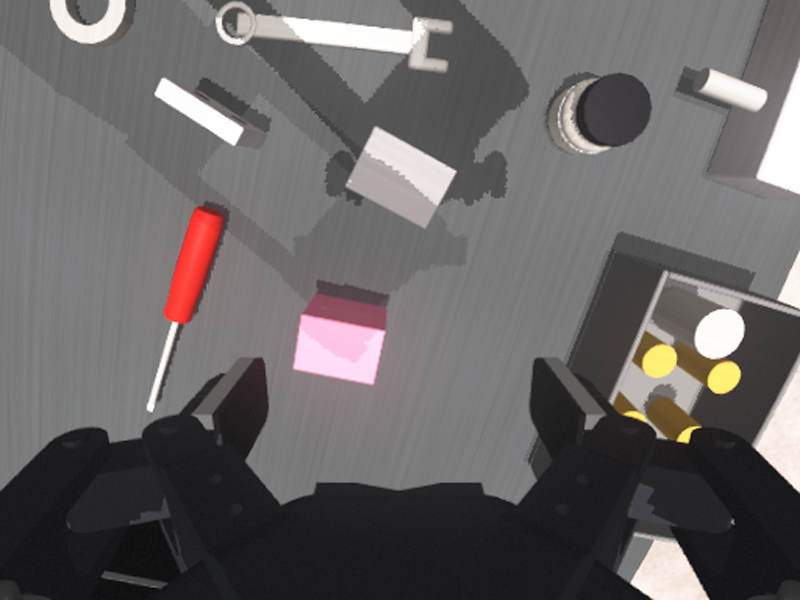

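The view shows d nearly below the camera, with top corners (377,127),(457,172),(428,228),(346,185); the pink decoy is at (340,345) and a at (200,110).

```bash
python3 - <<'E'
import pickle;from h import *
from look import tops
s,f=pickle.load(open('w2.pkl','rb'))
w=ray(f,np.array([(377,127),(457,172),(428,228),(346,185)])/1.5625,60,s)[:,:2]
print(w.round(1),w.mean(0),[np.linalg.norm(w[i]-w[(i+1)%4]).round(1) for i in range(4)])
for a,b in((0,1),(3,2)): d=w[b]-w[a];print(np.degrees(np.arctan2(d[1],d[0])))
g=dict(f);c=f['color'].copy();c[:70]=0;c[160:]=0;c[:,:210]=0;c[:,300:]=0;g['color']=c
for t in(130,145,160):tops(s,g,60,t)
E
```

```text
[[ 584.2 -231. ]
 [ 644.7 -245.5]
 [ 635.9 -287.7]
 [ 572.9 -273.6]] [ 609.4282425  -259.45428526] [np.float64(62.1), np.float64(43.2), np.float64(64.5), np.float64(44.1)]
-13.462520900025982
-12.653235090392686
px [400. 177.] ctr 608.0 -259.3 size 63.7 45.6 long axis deg -13.3
px [400. 177.] ctr 608.1 -259.2 size 63.1 45.0 long axis deg -13.2
px [400. 176.] ctr 608.1 -259.0 size 62.9 44.2 long axis deg -13.1
```

d is at (608,-259), 64 x 46 mm, with its long axis at -13.2°. That agrees with the given sizes.

```bash
python3 -c "
from plan import *
plan([622.6,-319.5,199],1.831,[608.3,-259.1,160],1.340,1)
plan([0,0,160],1.340,[0,0,15],1.340,1)"
```

```text
dp [1.551 0.043 0.975] rotz 4.689
dp [ 0.    -0.     3.625] rotz -0.0
```

>>> play_rows(dp=[[0.31,0.01,0.2],[0.62,0.02,0.4],[0.93,0.03,0.6],[1.24,0.04,0.8],[1.55,0.04,0.98]], rot=[[0,0,0.94],[0,0,1.88],[0,0,2.81],[0,0,3.75],[0,0,4.69]])

```text
clock: 3.67
eef_pos: [608.2, -258.4, 159.8]
tcp_rot: [-3.141, -0.0, 1.336]
contact_force: [-0.1, 0.3, 0.5]
opening: 1.001
grasp_force: 0.0
```

>>> play_rows(dp=[[0,0,0],[0,0,0.5],[0,0,1.0],[0,0,1.5],[0,0,2.0]], rot=[[0,0,0],[0,0,0],[0,0,0],[0,0,0],[0,0,0]])

```text
clock: 4.08
eef_pos: [609.1, -260.4, 80.1]
tcp_rot: [3.14, 0.0, 1.344]
contact_force: [-0.3, -1.5, -0.2]
opening: 1.002
grasp_force: 0.0
```

```bash
python3 -c "
from look import *
s,f=grab('w3')
g=dict(f);c=f['color'].copy();g['color']=c
for t in(130,150,170):tops(s,g,60,t)"
```

```text
4.0833 [ 609.1 -260.4   80.1] [3.1402e+00 3.0000e-04 1.3438e+00]
px [662. 566.] ctr 721.6 -449.7 size 86.4 38.2 long axis deg -69.5
px [135. 566.] ctr 425.2 -380.8 size 86.2 37.9 long axis deg 43.3
px [11. 41.] ctr 473.8 -101.0 size 22.1 18.1 long axis deg -86.4
px [367. 228.] ctr 590.7 -239.7 size 413.1 242.9 long axis deg -12.0
px [660. 563.] ctr 721.5 -449.5 size 85.7 37.6 long axis deg -69.3
px [140. 565.] ctr 424.9 -380.9 size 84.5 37.2 long axis deg 43.0
px [ 94. 397.] ctr 449.9 -260.6 size 124.1 66.1 long axis deg 2.1
px [232. 278.] ctr 536.9 -226.1 size 65.1 58.5 long axis deg 67.6
px [455. 152.] ctr 650.4 -192.8 size 43.8 7.2 long axis deg -89.6
px [11. 42.] ctr 473.7 -101.1 size 21.7 17.5 long axis deg -87.0
px [489. 300.] ctr 666.2 -254.7 size 257.6 244.5 long axis deg -13.1
px [222. 105.] ctr 546.4 -146.0 size 142.5 84.7 long axis deg 7.1
px [109. 362.] ctr 464.2 -250.6 size 64.6 15.0 long axis deg -18.4
px [416. 337.] ctr 609.6 -271.0 size 72.4 66.0 long axis deg -13.0
px [242. 152.] ctr 549.8 -174.5 size 141.5 28.7 long axis deg 8.3
px [588.  95.] ctr 712.0 -182.6 size 46.6 30.0 long axis deg -80.8
px [11. 41.] ctr 473.6 -101.0 size 21.4 17.1 long axis deg -86.4
```

>>> play_rows(dp=[[0,0,0.4],[0,0,0.8],[0,0,1.2],[0,0,1.5],[0,0,1.62]], rot=[[0,0,0],[0,0,0],[0,0,0],[0,0,0],[0,0,0]])

```text
clock: 4.55
eef_pos: [608.0, -260.3, 14.1]
tcp_rot: [-3.14, -0.0, 1.341]
contact_force: [-1.4, 0.1, -0.8]
opening: 1.005
grasp_force: 0.0
```

>>> play_rows(dp=[[0,0,0],[0,0,0],[0,0,0],[0,0,0],[0,0,0]], rot=[[0,0,0],[0,0,0],[0,0,0],[0,0,0],[0,0,0]], fingers=0.5, grip_force=50)

```text
clock: 4.97
eef_pos: [609.1, -261.1, 16.3]
tcp_rot: [3.14, 0.0, 1.339]
contact_force: [-0.8, 1.4, 5.7]
opening: 0.723
grasp_force: 56.3
```

>>> play_rows(dp=[[0,0,0],[0,0,0],[0,0,0],[0,0,0],[0,0,0]], rot=[[0,0,0],[0,0,0],[0,0,0],[0,0,0],[0,0,0]])

```text
clock: 5.38
eef_pos: [609.2, -261.2, 16.3]
tcp_rot: [3.14, 0.0, 1.339]
contact_force: [-1.3, 1.3, 6.5]
opening: 0.727
grasp_force: 56.4
```

>>> play_rows(dp=[[0,0,-0.3],[0,0,-0.9],[0,0,-1.6],[0,0,-2.3],[0,0,-2.75]], rot=[[0,0,0],[0,0,0],[0,0,0],[0,0,0],[0,0,0]])

```text
clock: 5.8
eef_pos: [609.2, -261.3, 128.3]
tcp_rot: [3.139, 0.0, 1.339]
contact_force: [1.3, -0.5, -4.8]
opening: 0.726
grasp_force: 56.9
```

```bash
python3 -c "
from plan import *
plan([608.3,-259.6,125],1.340,[531.4,107,125],1.822,3)"
```

```text
dp [ 2.827 -1.323 -0.   ] rotz -1.534
dp [ 3.003 -0.853 -0.   ] rotz -1.534
dp [ 3.1   -0.362 -0.   ] rotz -1.534
```

>>> play_rows(dp=[[0.3,-0.15,0],[0.9,-0.4,0],[1.55,-0.7,0],[2.2,-1.03,0],[2.83,-1.32,0]], rot=[[0,0,-0.3],[0,0,-0.6],[0,0,-0.9],[0,0,-1.22],[0,0,-1.53]])

```text
clock: 6.22
eef_pos: [581.2, -136.6, 124.0]
tcp_rot: [-3.139, -0.001, 1.501]
contact_force: [0.4, -0.2, -4.8]
opening: 0.723
grasp_force: 56.9
```

>>> play_rows(dp=[[0.6,-0.17,0],[1.2,-0.34,0],[1.8,-0.51,0],[2.4,-0.68,0],[3.0,-0.85,0]], rot=[[0,0,-0.3],[0,0,-0.6],[0,0,-0.9],[0,0,-1.22],[0,0,-1.53]])

```text
clock: 6.63
eef_pos: [556.1, -14.7, 124.2]
tcp_rot: [-3.14, -0.0, 1.662]
contact_force: [0.6, 1.1, -4.4]
opening: 0.726
grasp_force: 56.9
```

>>> play_rows(dp=[[0.7,-0.08,0],[1.5,-0.18,0],[2.2,-0.26,0],[2.8,-0.33,0],[3.1,-0.36,0]], rot=[[0,0,-0.3],[0,0,-0.6],[0,0,-0.9],[0,0,-1.22],[0,0,-1.53]])

```text
clock: 7.05
eef_pos: [530.4, 108.5, 124.3]
tcp_rot: [-3.14, -0.001, 1.824]
contact_force: [0.3, -0.1, -4.5]
opening: 0.725
grasp_force: 56.9
```

>>> play_rows(dp=[[0,0,0],[0,0,0],[0,0,0],[0,0,0]], rot=[[0,0,0],[0,0,0],[0,0,0],[0,0,0]])

```text
clock: 7.38
eef_pos: [532.6, 104.9, 124.9]
tcp_rot: [-3.141, 0.0, 1.818]
contact_force: [0.2, -0.6, -4.2]
opening: 0.726
grasp_force: 56.9
```

```bash
python3 -c "
from look import *
s,f=grab('w4')"
```

```text
7.3833 [532.6 104.9 124.9] [-3.1412e+00  3.0000e-04  1.8181e+00]
```

View pics/w4.png

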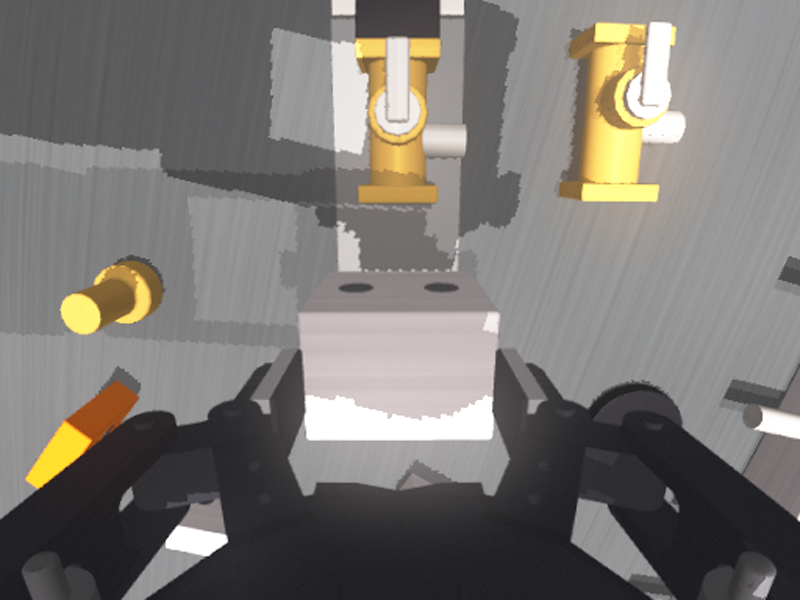

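The held block's top face spans from (299,313)–(498,311) to (305,440)–(493,440), and it is square in the pads. The tap flange's front top edge is at y≈202.

```bash
cat >>h.py <<'E'
EX=np.array([.9687,.2484,0]);EY=np.array([-.2484,.9687,0])
def cr(w): w=np.atleast_2d(w);return np.c_[w@EX-541.35,w@EY+52.65-80,w[:,2]]   # world -> cradle
E
python3 - <<'E'
import pickle;from h import *
from rig import telemetry
s,f=pickle.load(open('w4.pkl','rb'))
for n,px,z in(('top',[(299,313),(498,311),(493,440),(305,440)],s['eef_pos'][2]+43.7),('bot',[(334,272),(468,272)],s['eef_pos'][2]-16.3),('fl',[(358,202),(437,202)],40)):
    w=ray(f,np.array(px)/1.5625,z,s);print(n,cr(w).round(1),cr(w).mean(0).round(1), np.linalg.norm(w[1]-w[0]))
print('tcp',cr(s['eef_pos']), telemetry.sense()['eef_pos'])
E
```

```text
top [[-30.3 -34.7 168.6]
 [ 31.8 -34.3 168.6]
 [ 32.9 -80.6 168.6]
 [-31.4 -80.4 168.6]] [  0.8 -57.5 168.6] 62.17526520092521
bot [[-27.8 -35.1 108.6]
 [ 31.6 -35.4 108.6]] [  1.9 -35.2 108.6] 59.34150935506667
fl [[-22.5  -9.1  40. ]
 [ 23.1  -9.3  40. ]] [ 0.3 -9.2 40. ] 45.64355427022919
tcp [[  0.6021784  -58.07108887 124.86668335]] [532.63468925 104.81948831 124.91014173]
```

>>> play_rows(dp=[[0.05,-0.02,0],[0.1,-0.02,0.2],[0.1,-0.02,0.6],[0.1,-0.02,1.0],[0.1,-0.02,1.3]], rot=[[0,0,0],[0,0,0],[0,0,0],[0,0,0],[0,0,0]])

```text
clock: 7.85
eef_pos: [530.3, 109.2, 71.5]
tcp_rot: [-3.141, -0.0, 1.819]
contact_force: [-1.0, -1.1, -4.2]
opening: 0.725
grasp_force: 56.8
```

>>> play_rows(dp=[[0,0,0],[0,0,0],[0,0,0]], rot=[[0,0,0],[0,0,0],[0,0,0]])

```text
clock: 8.1
eef_pos: [531.2, 109.5, 73.4]
tcp_rot: [3.141, 0.0, 1.819]
contact_force: [-0.6, 0.1, -4.0]
opening: 0.728
grasp_force: 56.9
```

```bash
cat > chk.py <<'E'
import sys;from look import *
def edges(s,f,c0,c1,r0,r1,k=8):
    "strongest horizontal edges (rows) averaged over columns, native px"
    p=cv2.GaussianBlur(f['color'].astype(float),(0,0),.8).mean(2)[r0:r1,c0:c1].mean(1);g=np.diff(p)
    i=[j for j in range(1,len(g)-1) if abs(g[j])>=abs(g[j-1]) and abs(g[j])>abs(g[j+1])]
    i=sorted(sorted(i,key=lambda j:-abs(g[j]))[:k]);return [(r0+j+1.0-.5,round(g[j],1)) for j in i]
E
python3 - <<'E'
from chk import *
s,f=grab('w5')
E=edges(s,f,262,285,90,300,10);print(cr(s['eef_pos']))
for r,g in E: print(round(r*1.5625),g,[ (z,cr(ray(f,[(256,r)],z,s))[0,1].round(1)) for z in (round(s['eef_pos'][2]+43.7,1),round(s['eef_pos'][2]-16.3,1),40)])
E
```

```text
8.1 [531.2 109.5  73.4] [3.1412 0.     1.8189]
[[  0.45401861 -53.27066097  73.4016841 ]]
154 -5.2 [(np.float64(117.1), np.float64(17.6)), (np.float64(57.1), np.float64(19.8)), (40, np.float64(20.5))]
165 4.6 [(np.float64(117.1), np.float64(14.6)), (np.float64(57.1), np.float64(15.4)), (40, np.float64(15.7))]
199 11.0 [(np.float64(117.1), np.float64(4.8)), (np.float64(57.1), np.float64(1.2)), (40, np.float64(0.2))]
220 -7.3 [(np.float64(117.1), np.float64(-1.1)), (np.float64(57.1), np.float64(-7.4)), (40, np.float64(-9.1))]
271 7.9 [(np.float64(117.1), np.float64(-16.7)), (np.float64(57.1), np.float64(-30.0)), (40, np.float64(-33.8))]
282 -11.4 [(np.float64(117.1), np.float64(-20.1)), (np.float64(57.1), np.float64(-35.0)), (40, np.float64(-39.3))]
291 11.3 [(np.float64(117.1), np.float64(-23.1)), (np.float64(57.1), np.float64(-39.3)), (40, np.float64(-44.0))]
312 18.5 [(np.float64(117.1), np.float64(-29.6)), (np.float64(57.1), np.float64(-48.9)), (40, np.float64(-54.4))]
418 13.2 [(np.float64(117.1), np.float64(-67.0)), (np.float64(57.1), np.float64(-103.3)), (40, np.float64(-113.6))]
440 -38.6 [(np.float64(117.1), np.float64(-75.5)), (np.float64(57.1), np.float64(-115.6)), (40, np.float64(-127.0))]
```

View pics/w5.png

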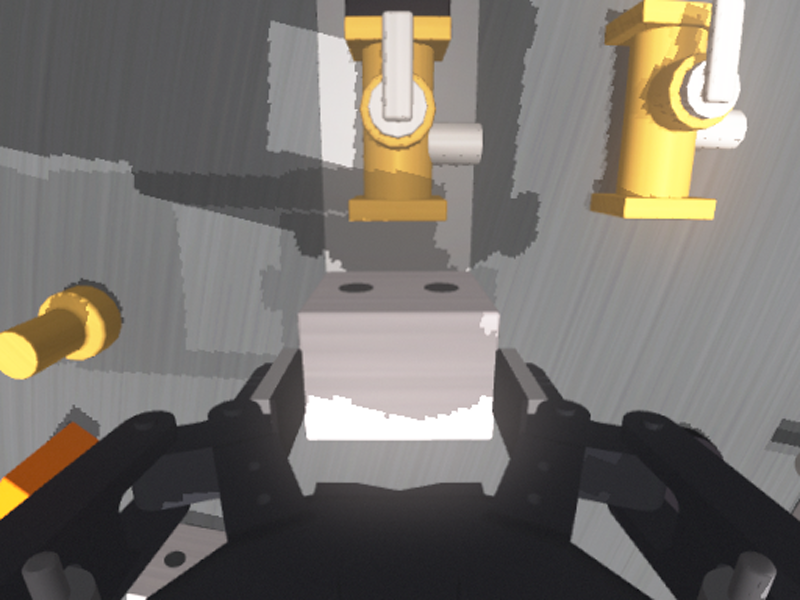

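The block is held over the gap, with about 4 mm to the stop and about 20 mm to the flange. I'll lower it now.

>>> play_rows(dp=[[0,0,0.3],[0,0,0.6],[0,0,0.9],[0,0,1.2],[0,0,1.35]], rot=[[0,0,0],[0,0,0],[0,0,0],[0,0,0],[0,0,0]])

```text
clock: 8.57
eef_pos: [529.5, 109.2, 16.7]
tcp_rot: [-3.139, -0.0, 1.819]
contact_force: [-0.8, 0.3, -5.2]
opening: 0.73
grasp_force: 56.9
```

>>> play_rows(dp=[[0,0,0],[0,0,0.02],[0,0,0.04],[0,0,0.05],[0,0,0.05]], rot=[[0,0,0],[0,0,0],[0,0,0],[0,0,0],[0,0,0]])

```text
clock: 8.98
eef_pos: [531.1, 109.5, 17.3]
tcp_rot: [3.141, 0.0, 1.819]
contact_force: [0.3, 0.0, -4.6]
opening: 0.727
grasp_force: 56.9
```

>>> play_rows(dp=[[0,0,0.02],[0,0,0.04],[0,0,0.04],[0,0,0.04]], rot=[[0,0,0],[0,0,0],[0,0,0],[0,0,0]])

```text
clock: 9.32
eef_pos: [531.2, 109.5, 16.3]
tcp_rot: [3.141, 0.0, 1.819]
contact_force: [-2.1, -0.5, 6.2]
opening: 0.727
grasp_force: 58.0
```

>>> play_rows(dp=[[0,0,-0.02],[-0.025,0,-0.02],[-0.05,0,-0.02],[-0.075,0,-0.02],[-0.075,0,-0.02]], rot=[[0,0,0],[0,0,0],[0,0,0],[0,0,0],[0,0,0]])

```text
clock: 9.73
eef_pos: [531.8, 106.7, 16.5]
tcp_rot: [3.141, -0.0, 1.819]
contact_force: [1.0, 0.8, -4.4]
opening: 0.724
grasp_force: 56.9
```

>>> play_rows(dp=[[-0.01,0,0],[-0.02,0,0],[-0.02,0,0],[-0.02,0,0]], rot=[[0,0,0],[0,0,0],[0,0,0],[0,0,0]])

```text
clock: 10.07
eef_pos: [531.9, 106.0, 16.5]
tcp_rot: [3.141, -0.0, 1.819]
contact_force: [-1.7, 4.8, 4.5]
opening: 0.727
grasp_force: 57.8
```

>>> play_rows(dp=[[-0.01,0,0],[-0.02,0,0],[-0.02,0,0],[-0.02,0,0]], rot=[[0,0,0],[0,0,0],[0,0,0],[0,0,0]])

```text
clock: 10.4
eef_pos: [532.1, 105.5, 16.6]
tcp_rot: [3.141, -0.001, 1.819]
contact_force: [-2.6, 6.1, 7.1]
opening: 0.729
grasp_force: 58.1
```

Contact with the stop is light, about 6 N. Releasing.

>>> play_rows(dp=[[0,0,0],[0,0,0],[0,0,0],[0,0,0],[0,0,0]], rot=[[0,0,0],[0,0,0],[0,0,0],[0,0,0],[0,0,0]], fingers=1.0)

```text
clock: 10.82
eef_pos: [532.0, 104.8, 16.2]
tcp_rot: [-3.142, 0.0, 1.819]
contact_force: [-0.3, 0.4, 0.1]
opening: 1.001
grasp_force: 0.0
```

>>> play_rows(dp=[[0,0,-0.2],[0,0,-0.8],[0,0,-1.7],[0,0,-2.6],[0,0,-3.5]], rot=[[0,0,0],[0,0,0],[0,0,0],[0,0,0],[0,0,0]])

```text
clock: 11.23
eef_pos: [531.5, 104.8, 158.2]
tcp_rot: [-3.141, 0.0, 1.819]
contact_force: [1.1, 0.4, 0.6]
opening: 1.001
grasp_force: 0.0
```

```bash
python3 -c "
from rig import telemetry;s=telemetry.sense();p=s['eef_pos'];print(s)
from plan import *
# view b: camera over (450,-102): TCP = b-66*toolx, yaw 1.5
y=1.5
t=np.array([450,-102])-80*np.array([np.cos(y),np.sin(y)]);print(t)
plan(p,s['tcp_rot'][2],[t[0],t[1],160],y,2)"
```

```text
{'clock': 11.2333, 'qpos': array([ 1.92017351e-01,  2.69637163e-01,  1.85177187e+00, -1.11772640e-04,
        1.02069480e+00, -5.62601063e-02]), 'qvel': array([ 9.23415503e-05, -5.42583692e-01, -3.81021975e-01,  1.47955577e-03,
        9.06011296e-01, -5.83963568e-04]), 'joint_efforts': array([ 1.65063750e-03, -4.75730610e+01, -2.82610327e+01, -6.94870250e-04,
       -1.23945996e+00,  1.64327440e-05]), 'eef_pos': array([531.5399317 , 104.82976393, 158.19685562]), 'tcp_rot': array([-3.14107692e+00,  6.63581998e-05,  1.81913226e+00]), 'contact_force': array([1.09106555, 0.42648443, 0.59835768]), 'wrist_torque': array([ 0.01191744, -0.04802351, -0.01301014]), 'grasp_force': 0.0, 'opening': 1.00144628707007}
[ 444.34102387 -181.79959893]
dp [-3.205 -1.937 -0.023] rotz 1.524
dp [-3.472 -1.403 -0.023] rotz 1.524
```

>>> play_rows(dp=[[-0.5,-0.3,-0.2],[-1.1,-0.7,-0.4],[-1.8,-1.1,-0.5],[-2.5,-1.5,-0.5],[-3.2,-1.94,-0.5]], rot=[[0,0,0.3],[0,0,0.6],[0,0,0.9],[0,0,1.2],[0,0,1.52]])

```text
clock: 11.65
eef_pos: [488.1, -39.3, 177.5]
tcp_rot: [3.14, 0.0, 1.659]
contact_force: [0.9, -0.4, 0.5]
opening: 1.002
grasp_force: 0.0
```

>>> play_rows(dp=[[-0.8,-0.3,0],[-1.6,-0.6,0],[-2.3,-0.9,0],[-3.0,-1.2,0],[-3.47,-1.4,0]], rot=[[0,0,0.3],[0,0,0.6],[0,0,0.9],[0,0,1.2],[0,0,1.52]])

```text
clock: 12.07
eef_pos: [443.8, -183.6, 177.0]
tcp_rot: [3.141, 0.001, 1.498]
contact_force: [0.5, 0.6, 0.4]
opening: 0.998
grasp_force: 0.0
```

>>> play_rows(dp=[[0,0,0],[0,0,0],[0,0,0]], rot=[[0,0,0],[0,0,0],[0,0,0]])

```text
clock: 12.32
eef_pos: [444.9, -181.0, 176.6]
tcp_rot: [3.141, -0.0, 1.501]
contact_force: [0.2, -0.3, 0.1]
opening: 1.0
grasp_force: 0.0
```

```bash
python3 -c "
from look import *
s,f=grab('w6')
for t in(130,150,170,190):print(t);tops(s,f,60,t)"
```

```text
12.3167 [ 444.9 -181.   176.6] [ 3.1413e+00 -2.0000e-04  1.5009e+00]
130
px [661. 565.] ctr 652.1 -465.5 size 127.5 56.9 long axis deg -60.7
px [135. 566.] ctr 199.5 -434.1 size 128.7 56.6 long axis deg 52.3
px [90. 86.] ctr 258.9 -44.0 size 138.5 30.7 long axis deg -25.8
px [415. 268.] ctr 419.3 -192.8 size 642.7 357.5 long axis deg -1.7
px [285.  56.] ctr 380.4 -41.1 size 77.3 58.0 long axis deg -30.1
150
px [437. 378.] ctr 461.7 -261.7 size 67.8 38.2 long axis deg -18.3
px [258. 288.] ctr 355.4 -183.9 size 89.8 54.9 long axis deg 82.0
px [763. 234.] ctr 703.2 -173.4 size 50.4 39.0 long axis deg 84.7
px [405. 150.] ctr 452.6 -102.1 size 69.1 23.7 long axis deg 1.4
px [582. 181.] ctr 575.1 -140.4 size 265.4 164.8 long axis deg 48.1
170
px [431. 365.] ctr 464.0 -250.5 size 64.7 15.1 long axis deg -18.3
px [268. 277.] ctr 356.5 -178.7 size 54.4 54.3 long axis deg -64.9
px [519. 232.] ctr 518.0 -159.1 size 152.5 32.2 long axis deg 7.1
px [398. 150.] ctr 450.1 -102.2 size 63.7 21.6 long axis deg 3.6
px [645.  92.] ctr 608.6 -76.0 size 65.0 31.1 long axis deg -18.7
190
px [431. 365.] ctr 463.9 -250.5 size 64.1 14.8 long axis deg -18.5
px [268. 277.] ctr 356.6 -178.8 size 54.2 53.6 long axis deg -4.3
px [520. 231.] ctr 518.2 -159.8 size 151.7 31.5 long axis deg 7.8
px [399. 150.] ctr 450.3 -102.2 size 63.1 21.5 long axis deg 3.4
px [645.  92.] ctr 608.6 -76.0 size 64.4 30.5 long axis deg -18.7
```

View pics/w6.png

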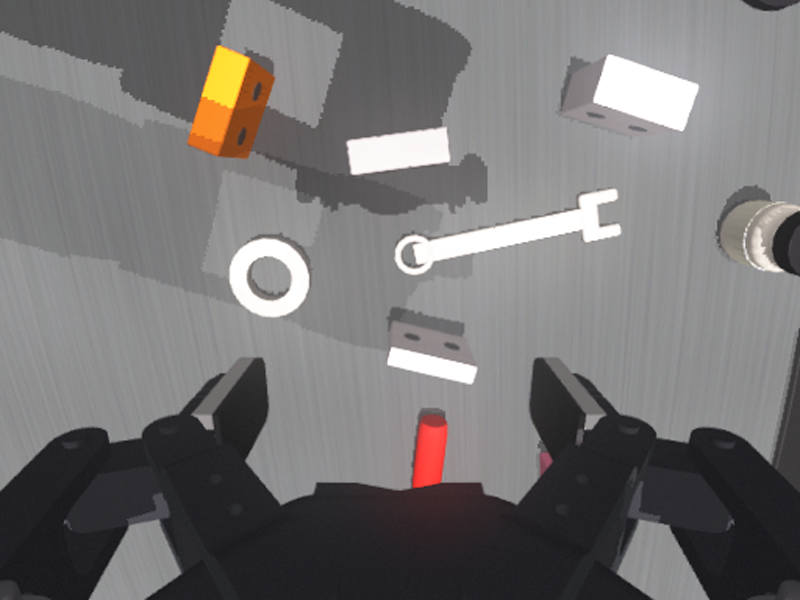

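b is at (450,-102), 64 x 22 mm, long axis +3.5°. It appears as the white block at (398,150); the orange decoy at (230,100) and the wrench are clear of the fingers.

```bash
python3 -c "
from plan import *
plan([444.9,-181,176.6],1.501,[450.2,-102.2,120],1.632,1)"
```

```text
dp [ 1.974 -0.005  1.415] rotz -1.251
```

>>> play_rows(dp=[[0.4,0,0.2],[0.9,0,0.5],[1.4,0,0.9],[1.8,0,1.2],[1.97,0,1.42]], rot=[[0,0,-0.25],[0,0,-0.5],[0,0,-0.75],[0,0,-1.0],[0,0,-1.25]])

```text
clock: 12.78
eef_pos: [450.0, -100.1, 118.5]
tcp_rot: [-3.141, -0.001, 1.636]
contact_force: [-1.1, 0.2, 0.6]
opening: 0.998
grasp_force: 0.0
```

>>> play_rows(dp=[[0,0,0.1],[0,0,0.6],[0,0,1.2],[0,0,1.8],[0,0,2.2]], rot=[[0,0,0],[0,0,0],[0,0,0],[0,0,0],[0,0,0]])

```text
clock: 13.2
eef_pos: [450.3, -103.0, 30.2]
tcp_rot: [-3.141, 0.0, 1.632]
contact_force: [-0.5, 0.1, 0.3]
opening: 0.999
grasp_force: 0.0
```

>>> play_rows(dp=[[0,0,0.2],[0,0,0.4],[0,0,0.42],[0,0,0.42]], rot=[[0,0,0],[0,0,0],[0,0,0],[0,0,0]])

```text
clock: 13.53
eef_pos: [450.7, -103.0, 14.9]
tcp_rot: [3.141, 0.0, 1.632]
contact_force: [-0.6, -0.3, 0.1]
opening: 1.0
grasp_force: 0.0
```

>>> play_rows(dp=[[0,0,0],[0,0,0],[0,0,0],[0,0,0],[0,0,0]], rot=[[0,0,0],[0,0,0],[0,0,0],[0,0,0],[0,0,0]], fingers=0.5, grip_force=50)

```text
clock: 13.95
eef_pos: [451.0, -103.0, 16.0]
tcp_rot: [3.14, 0.001, 1.632]
contact_force: [-2.3, -0.5, 10.2]
opening: 0.729
grasp_force: 52.2
```

>>> play_rows(dp=[[0,0,0],[0,0,0],[0,0,0],[0,0,0]], rot=[[0,0,0],[0,0,0],[0,0,0],[0,0,0]])

```text
clock: 14.28
eef_pos: [451.1, -103.0, 16.0]
tcp_rot: [3.14, 0.001, 1.632]
contact_force: [-2.3, -0.1, 9.4]
opening: 0.728
grasp_force: 52.2
```

>>> play_rows(dp=[[0,0,-0.3],[0,0,-0.9],[0,0,-1.6],[0,0,-2.3],[0,0,-2.75]], rot=[[0,0,0],[0,0,0],[0,0,0],[0,0,0],[0,0,0]])

```text
clock: 14.7
eef_pos: [451.2, -103.0, 127.6]
tcp_rot: [3.139, 0.001, 1.632]
contact_force: [0.6, -0.9, -3.0]
opening: 0.722
grasp_force: 57.3
```

```bash
python3 -c "
from plan import *
from rig import telemetry;s=telemetry.sense();p=s['eef_pos'];print(p,s['tcp_rot'])
# b centre target cradle y: slot -34..-8 -> -21
Y=-21+80-52.65;t=541.35*EX+Y*EY;print(t)
plan(p,s['tcp_rot'][2],[t[0],t[1],p[2]],1.819,2)"
```

```text
[ 451.15319061 -102.96801246  127.57447105] [3.13887106e+00 8.05969402e-04 1.63173674e+00]
[522.828405 140.622585   0.      ]
dp [2.985 1.08  0.   ] rotz -0.894
dp [2.871 1.354 0.   ] rotz -0.894
```

>>> play_rows(dp=[[0.4,0.14,0],[1.0,0.36,0],[1.7,0.61,0],[2.4,0.87,0],[2.98,1.08,0]], rot=[[0,0,-0.18],[0,0,-0.36],[0,0,-0.54],[0,0,-0.72],[0,0,-0.89]])

```text
clock: 15.12
eef_pos: [486.6, 20.5, 125.4]
tcp_rot: [3.14, -0.0, 1.726]
contact_force: [-0.1, -0.5, -2.7]
opening: 0.732
grasp_force: 57.3
```

>>> play_rows(dp=[[0.7,0.33,0],[1.4,0.66,0],[2.1,0.99,0],[2.6,1.22,0],[2.87,1.35,0]], rot=[[0,0,-0.18],[0,0,-0.36],[0,0,-0.54],[0,0,-0.72],[0,0,-0.89]])

```text
clock: 15.53
eef_pos: [522.6, 143.1, 125.2]
tcp_rot: [3.14, -0.0, 1.821]
contact_force: [-0.3, -0.7, -1.4]
opening: 0.727
grasp_force: 57.3
```

>>> play_rows(dp=[[0,0,0.2],[0,0,0.5],[0,0,0.9],[0,0,0.9],[0,0,0.9]], rot=[[0,0,0],[0,0,0],[0,0,0],[0,0,0],[0,0,0]])

```text
clock: 15.95
eef_pos: [520.7, 139.4, 88.0]
tcp_rot: [-3.139, 0.0, 1.817]
contact_force: [-0.2, 0.8, -3.0]
opening: 0.728
grasp_force: 57.3
```

```bash
python3 -c "
from chk import *
s,f=grab('w7');print(cr(s['eef_pos']))"
```

```text
15.95 [520.7 139.4  88. ] [-3.1389e+00  2.0000e-04  1.8173e+00]
[[ -2.33481507 -21.65131608  87.95544367]]
```

View pics/w7.png

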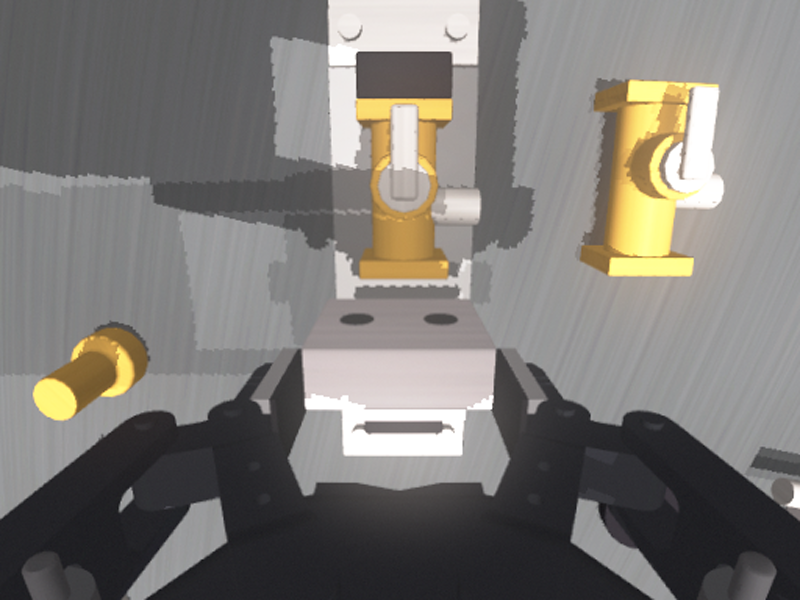

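```bash
python3 - <<'E'
import pickle;from h import *
s,f=pickle.load(open('w7.pkl','rb'))
def W(x,y,z): return (x+541.35)*EX+(y+80-52.65)*EY+np.array([0,0,z])
for n,pts in {'d top':[(-32,-80,60),(32,-80,60),(32,-34,60),(-32,-34,60)],'jaw out':[(-23,-102,36),(23,-102,36)],'plate':[(-40,-140,0),(40,-140,0)]}.items():
    print(n,(proj(f,[W(*p) for p in pts],s)*1.5625).round())
zt=s['eef_pos'][2]+44;zb=zt-60
for n,px,z in(('btop',[(302,349),(495,349),(494,409),(305,409)],zt),('bbot',[(334,300),(469,300)],zb),('fl',[(360,276),(448,276)],40),('x',[(344,455),(464,455)],60)):
    w=ray(f,np.array(px)/1.5625,z,s);print(n,cr(w).round(1).tolist(),np.linalg.norm(w[1]-w[0]))
w=[ray(f,[np.array(p)/1.5625],60,s) for p in((344,430),(464,430))];print(cr(np.vstack(w)))
E
```

```text
d top [[342. 420.]
 [465. 420.]
 [469. 337.]
 [338. 337.]]
jaw out [[364. 431.]
 [443. 431.]]
plate [[345. 450.]
 [461. 450.]]
btop [[-32.9, -10.3, 132.0], [28.7, -10.5, 132.0], [29.6, -32.1, 132.0], [-33.4, -31.8, 132.0]] 61.6192153396365
bbot [[-31.3, -11.5, 72.0], [29.5, -11.8, 72.0]] 60.70689015509309
fl [[-22.2, -8.0, 40.0], [23.3, -8.2, 40.0]] 45.46809605180223
x [[-31.7, -101.2, 60.0], [32.2, -101.4, 60.0]] 63.9882521156299
[[-31.1010686  -85.84646997  60.        ]
 [ 31.62650325 -86.08237742  60.        ]]
```

b hangs over the slot with its front 2–3 mm short of the flange. It is 2 mm off in x and should go about 1 mm towards the flange, so I'll nudge it and re-measure.

>>> play_rows(dp=[[0.02,0.02,0.05],[0.02,0.05,0.1],[0.02,0.05,0.2],[0.02,0.05,0.2],[0.02,0.05,0.2]], rot=[[0,0,0],[0,0,0],[0,0,0],[0,0,0],[0,0,0]])

```text
clock: 16.42
eef_pos: [523.5, 141.8, 80.5]
tcp_rot: [-3.141, 0.0, 1.818]
contact_force: [0.5, 0.5, -2.0]
opening: 0.725
grasp_force: 57.3
```

>>> play_rows(dp=[[0,0,0],[0,0,0],[0,0,0]], rot=[[0,0,0],[0,0,0],[0,0,0]])

```text
clock: 16.67
eef_pos: [523.7, 141.9, 80.8]
tcp_rot: [3.141, 0.0, 1.818]
contact_force: [-0.3, 0.9, -3.2]
opening: 0.731
grasp_force: 57.3
```

```bash
python3 - <<'E'
from chk import *
s,f=grab('w8');print(cr(s['eef_pos']))
zt=s['eef_pos'][2]+44
for c0,c1 in((232,245),(262,275)):
  for r,g in edges(s,f,c0,c1,160,300,9): print(c0,round(r*1.5625),g,[(round(z),cr(ray(f,[(c0+6,r)],z,s))[0,1].round(1)) for z in (zt,zt-60,60,40)])
# full columns: colour step for flange
E
```

```text
16.6667 [523.7 141.9  80.8] [3.1415 0.     1.8182]
[[  1.24080581 -20.02807655  80.77008456]]
232 266 12.3 [(125, np.float64(18.1)), (65, np.float64(5.4)), (60, np.float64(4.4)), (40, np.float64(0.2))]
232 285 25.2 [(125, np.float64(12.3)), (65, np.float64(-3.1)), (60, np.float64(-4.3)), (40, np.float64(-9.4))]
232 291 -32.0 [(125, np.float64(10.3)), (65, np.float64(-6.0)), (60, np.float64(-7.3)), (40, np.float64(-12.7))]
232 323 12.0 [(125, np.float64(0.2)), (65, np.float64(-20.7)), (60, np.float64(-22.4)), (40, np.float64(-29.3))]
232 349 16.9 [(125, np.float64(-8.8)), (65, np.float64(-33.7)), (60, np.float64(-35.7)), (40, np.float64(-44.0))]
232 409 19.8 [(125, np.float64(-30.0)), (65, np.float64(-64.7)), (60, np.float64(-67.4)), (40, np.float64(-79.0))]
232 432 -49.9 [(125, np.float64(-39.0)), (65, np.float64(-77.7)), (60, np.float64(-80.8)), (40, np.float64(-93.7))]
232 441 59.7 [(125, np.float64(-42.6)), (65, np.float64(-83.0)), (60, np.float64(-86.2)), (40, np.float64(-99.7))]
232 463 -35.6 [(125, np.float64(-51.4)), (65, np.float64(-95.8)), (60, np.float64(-99.4)), (40, np.fl
[... 335 characters left out ...]
t64(-12.8))]
262 298 8.9 [(125, np.float64(8.2)), (65, np.float64(-8.9)), (60, np.float64(-10.3)), (40, np.float64(-16.0))]
262 349 16.8 [(125, np.float64(-8.8)), (65, np.float64(-33.8)), (60, np.float64(-35.8)), (40, np.float64(-44.1))]
262 409 24.9 [(125, np.float64(-30.1)), (65, np.float64(-64.7)), (60, np.float64(-67.5)), (40, np.float64(-79.1))]
262 430 -58.2 [(125, np.float64(-38.4)), (65, np.float64(-76.9)), (60, np.float64(-79.9)), (40, np.float64(-92.8))]
262 441 59.5 [(125, np.float64(-42.7)), (65, np.float64(-83.1)), (60, np.float64(-86.3)), (40, np.float64(-99.8))]
262 463 -35.1 [(125, np.float64(-51.5)), (65, np.float64(-95.9)), (60, np.float64(-99.5)), (40, np.float64(-114.3))]
```

>>> play_rows(dp=[[-0.03,-0.02,0],[-0.06,-0.03,0],[-0.06,-0.03,0],[-0.06,-0.03,0],[-0.06,-0.03,0]], rot=[[0,0,0],[0,0,0],[0,0,0],[0,0,0],[0,0,0]])

```text
clock: 17.13
eef_pos: [523.1, 139.2, 80.7]
tcp_rot: [3.142, -0.0, 1.818]
contact_force: [0.3, -0.1, -2.6]
opening: 0.728
grasp_force: 57.3
```

```bash
python3 - <<'E'
from chk import *
s,f=grab('w9');print(cr(s['eef_pos']))
zt=s['eef_pos'][2]+44
for r,g in edges(s,f,262,275,160,300,9): print(round(r*1.5625),g,[(round(z),cr(ray(f,[(268,r)],z,s))[0,1].round(1)) for z in (zt,zt-60,60,40)])
E
```

```text
17.1333 [523.1 139.2  80.7] [ 3.1416 -0.      1.818 ]
[[-3.67172405e-02 -2.24887857e+01  8.06947944e+01]]
262 10.9 [(125, np.float64(17.0)), (65, np.float64(5.0)), (60, np.float64(4.1)), (40, np.float64(0.0))]
282 31.5 [(125, np.float64(10.7)), (65, np.float64(-4.2)), (60, np.float64(-5.4)), (40, np.float64(-10.3))]
287 -34.0 [(125, np.float64(9.3)), (65, np.float64(-6.3)), (60, np.float64(-7.6)), (40, np.float64(-12.8))]
298 8.9 [(125, np.float64(5.8)), (65, np.float64(-11.4)), (60, np.float64(-12.8)), (40, np.float64(-18.5))]
349 16.7 [(125, np.float64(-11.3)), (65, np.float64(-36.3)), (60, np.float64(-38.2)), (40, np.float64(-46.6))]
409 25.8 [(125, np.float64(-32.5)), (65, np.float64(-67.2)), (60, np.float64(-69.9)), (40, np.float64(-81.5))]
427 -60.1 [(125, np.float64(-39.7)), (65, np.float64(-77.6)), (60, np.float64(-80.5)), (40, np.float64(-93.2))]
438 58.4 [(125, np.float64(-43.9)), (65, np.float64(-83.8)), (60, np.float64(-86.9)), (40, np.float64(-100.2))]
460 -36.9 [(125, np.float64(-52.7)), (65, np.float64(-96.5)), (60, np.float64(-100.0)), (40, np.float64(-114.6))]
```

b is centred in the slot within about 0.5 mm. I'll lower it with force checks.

>>> play_rows(dp=[[0,0,0.06],[0,0,0.14],[0,0,0.22],[0,0,0.3],[0,0,0.35]], rot=[[0,0,0],[0,0,0],[0,0,0],[0,0,0],[0,0,0]])

```text
clock: 17.6
eef_pos: [522.8, 139.1, 66.0]
tcp_rot: [-3.141, 0.0, 1.818]
contact_force: [-0.7, -0.5, -3.3]
opening: 0.726
grasp_force: 57.3
```

>>> play_rows(dp=[[0,0,0.06],[0,0,0.14],[0,0,0.22],[0,0,0.3],[0,0,0.35]], rot=[[0,0,0],[0,0,0],[0,0,0],[0,0,0],[0,0,0]])

```text
clock: 18.02
eef_pos: [523.0, 139.1, 52.2]
tcp_rot: [-3.141, 0.0, 1.818]
contact_force: [0.1, 0.2, -2.5]
opening: 0.725
grasp_force: 57.3
```

>>> play_rows(dp=[[0,0,0.1],[0,0,0.25],[0,0,0.4],[0,0,0.5],[0,0,0.6]], rot=[[0,0,0],[0,0,0],[0,0,0],[0,0,0],[0,0,0]])

```text
clock: 18.43
eef_pos: [522.8, 139.1, 28.0]
tcp_rot: [-3.141, -0.0, 1.818]
contact_force: [-0.1, -0.0, -1.6]
opening: 0.73
grasp_force: 57.3
```

>>> play_rows(dp=[[0,0,0.1],[0,0,0.2],[0,0,0.25],[0,0,0.27],[0,0,0.27]], rot=[[0,0,0],[0,0,0],[0,0,0],[0,0,0],[0,0,0]])

```text
clock: 18.85
eef_pos: [523.0, 139.2, 17.7]
tcp_rot: [-3.141, -0.0, 1.818]
contact_force: [0.6, -0.2, -2.9]
opening: 0.726
grasp_force: 57.3
```

>>> play_rows(dp=[[0,0,0.02],[0,0,0.03],[0,0,0.03]], rot=[[0,0,0],[0,0,0],[0,0,0]])

```text
clock: 19.1
eef_pos: [523.2, 139.2, 16.8]
tcp_rot: [3.141, 0.0, 1.818]
contact_force: [-0.8, -0.8, -3.1]
opening: 0.727
grasp_force: 57.3
```

>>> play_rows(dp=[[0,0,0.02],[0,0,0.02],[0,0,0.02]], rot=[[0,0,0],[0,0,0],[0,0,0]])

```text
clock: 19.35
eef_pos: [523.3, 139.3, 16.2]
tcp_rot: [3.141, -0.0, 1.818]
contact_force: [-0.2, -0.6, 0.9]
opening: 0.724
grasp_force: 57.7
```

On the bench. Releasing and retreating.

>>> play_rows(dp=[[0,0,0],[0,0,0],[0,0,0],[0,0,0],[0,0,0]], rot=[[0,0,0],[0,0,0],[0,0,0],[0,0,0],[0,0,0]], fingers=1.0)

```text
clock: 19.77
eef_pos: [523.2, 139.2, 15.9]
tcp_rot: [3.141, -0.0, 1.818]
contact_force: [-0.3, -0.5, 0.3]
opening: 1.0
grasp_force: 0.0
```

>>> play_rows(dp=[[0,0,-0.2],[0,0,-0.8],[0,0,-1.7],[0,0,-2.6],[0,0,-3.5]], rot=[[0,0,0],[0,0,0],[0,0,0],[0,0,0],[0,0,0]])

```text
clock: 20.18
eef_pos: [522.6, 139.1, 157.8]
tcp_rot: [-3.141, 0.0, 1.818]
contact_force: [0.2, 1.0, 1.2]
opening: 1.003
grasp_force: 0.0
```

>>> play_rows(dp=[[-0.5,0,-0.2],[-1.2,0,-0.5],[-1.8,0,-0.5],[-1.8,0,-0.5],[-1.8,0,-0.5]], rot=[[0,0,0],[0,0,0],[0,0,0],[0,0,0],[0,0,0]])

```text
clock: 20.6
eef_pos: [540.9, 68.6, 176.5]
tcp_rot: [3.141, -0.0, 1.816]
contact_force: [-0.4, 0.0, -0.7]
opening: 0.996
grasp_force: 0.0
```

```bash
python3 - <<'E'
from chk import *
s,f=grab('w10');c=f['color'];cv2.imwrite('pics/w10c.png',cv2.resize(c[20:230,120:400,::-1],(800,600),interpolation=cv2.INTER_CUBIC))
E
```

```text
20.6 [540.9  68.6 176.5] [ 3.1409e+00 -1.0000e-04  1.8160e+00]
```

View pics/w10c.png

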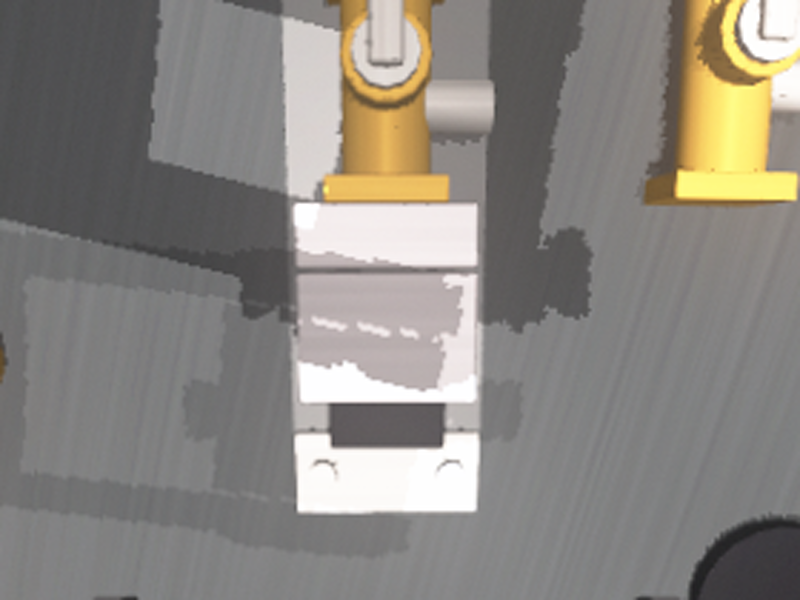

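Both packers stand square and level in the gap: b spans y 203–268 and d spans 272–402, with x 295–477 centred on the jaw at 387. There is a thin gap between them and the flange and stop are both clear, so I'm handing it in.

```bash
python3 -c "
from rig import r
print(r.sign_off())"
```

```text
the job is handed in; nothing more can be done
None
```

The job is handed in: packers b (22 mm) and d (46 mm) stand upright and square in the 72 mm gap at the short tap, seated on the bench, and packers a and c were not touched; the hand-in returned no verdict.

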